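# Load a peg blank into the peg shaper against its hidden depth stop

## Robot

A 6-joint arm with a two-finger parallel gripper is mounted at the origin on the work surface. World frame = base frame: x ahead of the robot, y to its left, z up, the work surface at z = 0. Lengths are in m, angles in rad, forces in N, time in s.
With the tool pointing down it reaches from about 0.325 to 0.9 m from the base axis. Payload 6.1 kg.
Tool frame: the origin (TCP) lies at the very end of the fingers, on their centre line; the grasp point (between the pads) lies 19 mm behind it; z points along the fingers, y is the line along which they close (so a half turn about z gives the same grasp; the last joint's range is limited). The gripper opens to 85 mm and grips with 20 to 120 N. Pads are 22 mm wide; open, the fingers measure 114 mm over their backs; the gripper's body (76 mm by 85 mm) begins 54 mm behind the grasp point. The pads swing forward as they close: fully open they stand 13 mm farther back than shut.
Start: joints at [1.08, 0.22, 1.526, -0, 1.395, -0.126], TCP at [0.223, 0.584, 0.231] pointing down, gripper open.
Joint ranges: [-2.98, 2.98], [-0.91, 2.08], [0.09, 2.57], [-1.24, 4.39], [0.2, 2.65], [-2.68, 2.68]. Speed limits (rad/s): [2.57, 2.57, 3.01, 3.14, 3.14, 3.14].

## Interface

Orientations are given as a unit quaternion [w, x, y, z].
In Python, from plant import * gives the robot as it stands.
- The arm moves only by the tool apply_moves, never from a script. Its argument "targets" is text: rows parted by semicolons, each of 7 numbers parted by spaces: the turn, a rotation vector about the tool's x, y, z each as a share of 60 degrees, from -1 to 1, then the shift along the tool's x, y, z each as a share of 0.1 m, from -1 to 1, then the opening, from 0 (shut) to 1 (fully open). In form: wx wy wz tx ty tz gripper; .... A call has 1 to 10 rows; each row is the pose to reach, as a shift and turn from the pose commanded when the call began, along the tool's axes at that moment; what a row does not reach only later rows make up. A row lasts 1/12 s, in which the tool goes at most 41.7 mm and 7.16 degrees, less where a joint would pass 70% of its speed; a pose out of reach is approached as far as the arm can. A call with a number of a shift or a turn outside -1 to 1 is refused whole. A call with a gripper value outside its range is refused whole. The fingers move at their own pace and stop on an object; "grip_force" is the grip in N (left out, the last holds). Time passes only in rows, so rows that repeat a pose let the fingers close. It gives the time, the measured TCP pose, the force, the opening and the grip force at its end, in the units of the state.
- observe(): the state, without advancing time (a new reading comes with each control period).
- grab_frame(name): name is "scene" or "top" or "wrist"; returns the picture (420x560x3 uint8, red, green, blue); there is no depth.
- camera_params(name): a dict with "fx", "fy", "cx", "cy" (pixels), "rvec" (rotation vector, rad) and "tvec" (3), from world to camera coordinates, as OpenCV has them. Camera axes: x right, y down, z forward; pixel columns grow to the right and rows downward; lengths in m; the calibration is good to about 2 mm. A picture is of the moment at which its call begins: read the wrist's pose just before it. camera_params takes no time and is no camera call; for the wrist camera it gives the pose at the moment of the call.
- sign_off(): hands the job in; it is judged then, once.
Trained networks look in the newest picture that a camera, given by its name, has taken for a name from the list of things; names that differ only in an ending like _2 or _b are one class to them, and where a whole thing is asked for, a point or a joint stands for the part that bears it (a point fixed in the world has none). Each returns a list of dicts, best first, with "confidence" (0 to 1); they miss things now and then, are a little off and sometimes report something else, mostly with a low value. They report only what shows in the picture. A call takes as long as a camera call. They do not tell look-alikes from the thing itself.
- spot_in(camera, name): "at" ([x, y, z] in m, in world coordinates, good to about 4 mm: the middle of the surface that is visible of it).
- landmark_of(camera, name): "at" ([x, y, z] in m, in world coordinates, good to about 4 mm: a listed point, or the origin of a listed thing).
The state is a dict: "clock": time; "joint_positions": joint angles; "joint_vel": joint speeds; "tau": joint torques, N m; "tool_pos": TCP position; "tcp_rot": TCP orientation; "ft_force": force on the tool from outside, world axes, zero at the start; "wrist_torque": the same for the moment, N m; "opening": opening from 0.0 (shut) to 1.0 (fully open); "grip_force": force on a finger pad.
Only numpy, scipy, OpenCV 4.12 (cv2) and the standard library are available. Lean on these libraries where they do the work, as an engineer would, in place of code of your own. Each camera call takes 0.05 s, during which the arm holds its last target. There are 200 camera calls.

## Task

Load the loose rosewood peg into the brass peg shaper: lay it in the two V rests with its head sticking out at the open end, and slide it in until you feel its tip come up against the depth stop hidden inside the housing, without ramming the stop out of its setting. Then swing the cover right down over it and turn the hook latch home on the cover's stud, leaving the peg against the stop and everything else on the bench where it is.

Things in the scene. Friction and masses are not known exactly. Their poses are not given: they have to be found in the camera images.
- peg: the loose rosewood cello peg lying flat on the bench at the right (not those in the stand), 168 mm long, about 40 g, balancing about 55 mm ahead of its origin: head 36 mm long, 34 wide (its y), 15 thick (its z); collar 17 mm across, 7 long; straight shaft 15 mm across, 125 long. Origin on the axis, mid-head; x points to the tip. Lying on the bench its axis is 8.5 mm up.
- peg_tip (a point): centre of the flat end of that peg's shaft, 150 mm ahead of peg; same axes.
- shaper: the brass peg shaper, fixed; steel base plate 166 x 136 x 12 mm (x -50 to 116). Origin on the bench under the peg axis; x runs along that axis from the open end into the housing, z up. A loaded peg's axis is at y = 0, 45 mm up. Hinge wall y 46 to 58, landing wall y -52 to -40 mm, both x -12 to 32, 57 mm high. The head hangs free in front of x = -50 mm.
- front_rest (a point): centre of the front V rest on the peg axis: x = -32, y = 0, z = 45 mm of the shaper. A second, equal V rest stands at x = 38 mm. Each is brass, 12 mm long, with 45 degree flanks 36 mm apart at their top, 52 mm above the bench; a peg laid 10 mm to one side still slides down to the middle. Until its tip is well inside the housing the peg tips back over this rest if let go.
- stop_housing (a point): mouth of the closed brass housing, at x = 46, z = 45 mm of the shaper: 28 mm wide, 29 high. Housing to x = 112, 40 mm wide, 66 mm high, lock screw on top to 79 mm. Inside, unseen, is the depth stop: a flat steel disc (stop_c0) 18 mm across, 14 thick, square to the peg's path, its face set anywhere 15 to 35 mm behind the mouth. It holds against about 30 N; pushed harder it slips.
- cover (a joint): angle of the flat brass cover, rad: 0 = closed, grows as it opens (limit 2.3); found at 1.9 to 2.2, leaning outward over the hinge (+y) side. Stiff hinge (0.25 N m): it stays where left and must be pressed down. Plate x -12 to 32 mm of the shaper, 8 mm thick, 106 mm from hinge to edge; closed its top is 66 mm up and it clears the peg by 1.5 mm. An 8 mm tall stud stands near its free edge.
- cover_hinge (a point): middle of the cover's hinge axis, at x = 10, y = 54, z = 62 mm of the shaper; the axis runs along the shaper's x.
- cover_tab (a point): outer end of the 24 mm wide, 4 mm thick lift tab at the cover's free edge, 121 mm from the hinge axis, on the cover's mid-plane.
- latch (a joint): angle of the steel hook latch about its upright pivot, rad: 0 = home, along the shaper's -x over the cover's free edge with the stud in its hook; grows as it swings open towards the shaper's -y (1.57 = along -y). Found at 1.1 to 1.6. Turns level, 67.5 to 72.5 mm above the bench; light friction (about 1 N at the knob), stays where left.
- latch_pivot (a point): the latch's pivot axis, at x = 56, y = -50 mm of the shaper, 69.5 mm above the bench.
- latch_knob (a point): middle of the black round knob on the latch's end, 16 mm in diameter and 20 mm tall, 56 mm from the pivot, its middle 89.5 mm and its top 99.5 mm above the bench.
- stand: bystander: black walnut stand 70 x 180 mm, 75 mm high, with three rosewood pegs upright in it, 185 mm high in all, at the far right; origin under its centre.
- nut: bystander: bone nut blank 60 x 9 x 10 mm, lying on the bench near the robot; origin under its centre.
- reamer: bystander: reamer with beech handle, 197 mm long, 26 mm thick, lying at the left; origin under it where handle meets ferrule.
- sharpener: bystander: green enamel pencil sharpener 75 x 48 mm, 75 mm high, near the robot at the right; origin under its centre.
- plane: bystander: small brass finger plane 85 x 34 mm, 36 mm high, at the left; origin under its centre.
- glue_jar: bystander: amber glass glue jar 64 mm wide, 85 mm high, at the far left; origin under its centre.
- pencil: bystander: red pencil 168 mm long, 8 mm thick, lying to the left of the shaper; origin under it, 75 mm from its blunt end.
There are look-alikes about, which are no part of the job. What is meant by the peg is not blue or purple, and is the larger of those in its own colour.

How it is judged:
On the way, in this order (a step that is already met when the one before it is completed fails the run):
1. the peg lies level in both V rests, head at the open end, with its tip against the hidden depth stop (within 2 mm) (x of stop_c0 in the frame of peg_tip between 0.004 and 0.009 m and z of peg_tip in the frame of shaper between 0.041 and 0.049 m and z of peg in the frame of shaper between 0.04 and 0.05 m and x of peg in the frame of shaper below -0.04 m and angle between the x axis of peg and the x axis of shaper, either way round below 0.06 rad), for 0.2 s.
2. the cover is swung right down over the peg, which is still against the stop (all of step 1 and value of joint cover below 0.04 rad), for 0.2 s.
3. the hook latch is turned home on the cover's stud (value of joint latch below 0.06 rad and value of joint cover below 0.04 rad), for 0.2 s.
At the end, for the whole second after the job is handed in: The peg lies at rest in both V rests (axis within 4 mm of height at the tip, 5 mm at the head, within 0.06 rad of the shaper's axis, head at the open end), its tip within 2 mm of the depth stop; the cover is closed to within 0.04 rad and the latch home to within 0.06 rad, both at rest (all of step 1 and all of step 3 and linear speed of peg below 0.02 m/s and velocity of joint each of cover, latch below 0.05 rad/s); the robot touches nothing.
It fails at once if the depth stop is rammed more than 2 mm out of its setting (distance of stop_c0 from where it was at the start of the episode above 0.002 m).
It fails at once if another thing on the bench (stand, nut, reamer, sharpener, plane, jar or pencil) is moved more than 20 mm (distance of any of stand, nut, reamer, sharpener, plane, glue_jar, pencil from where it was at the start of the episode above 0.02 m).
It also fails if it takes over 64 s, if anything falls off the work surface, if the arm or the gripper's body presses on something with over 40 N, if the wrist force passes 120 N, or if a joint passes its speed limit or range.

## Working session

There is one attempt and no reset: what is moved stays moved. The work goes in short steps, Python scripts to look and compute and a tool call to move; the robot and the scene stay as the last step left them, time stands still between calls to the robot, and variables do not carry over. Pictures are saved under pics/ and viewed, at most 10 in all, crops included, and the job is handed in when it is done.

Besides the shell and the picture viewer there is one more tool, called after ">>>" as name(argument=value, ...) on one line, values as JSON. apply_moves: Moves the arm, as the interface text tells. Shift numbers are shares of 0.1 m and turn numbers shares of 60 degrees, none past 1 either way. Its arguments: {"type":"object","properties":{"targets":{"type":"string"},"grip_force":{"type":"number"}},"required":["targets"]}

```bash
ls; mkdir -p pics; python3 - <<'E'
from plant import *
import cv2
s=observe();print(s)
for c in ("scene","top"):
    im=grab_frame(c);cv2.imwrite(f"pics/{c}0.png",im[:,:,::-1]);print(c,camera_params(c))
    for n in ("peg","peg_tip","shaper","front_rest","stop_housing","cover_hinge","cover_tab","latch_pivot","latch_knob"):
        print(n,[(round(d["confidence"],2),[round(float(v),4) for v in d["at"]]) for d in landmark_of(c,n)][:5])
print(observe()["clock"])
E
```

```text
pics
{'clock': 0.0, 'joint_positions': array([ 1.07987191e+00,  2.21225617e-01,  1.52761040e+00, -2.97665275e-06,
        1.39471522e+00, -1.26098974e-01]), 'joint_vel': array([-0.00144174,  0.00089543,  0.00090708, -0.00030992,  0.00024108,
        0.00072055]), 'tau': array([-1.98285750e-03, -4.96906042e+01, -3.89386976e+01, -3.84277109e-04,
        1.13558443e-02,  1.42443079e-05]), 'tool_pos': array([0.22270575, 0.58332316, 0.23019995]), 'tcp_rot': array([-2.95956374e-04,  1.81402447e-01,  9.83408457e-01, -9.33498320e-04]), 'ft_force': array([-0.48766492, -0.03654845, -0.33155813]), 'wrist_torque': array([-0.05495239,  0.03255377,  0.0342744 ]), 'grip_force': 0.0, 'opening': 0.9979336873381112}
scene {'fx': 385.60428284417543, 'fy': 385.60428284417543, 'cx': 281.172597742798, 'cy': 206.82955473010242, 'rvec': array([ 1.52855341,  2.25849564, -0.70246958]), 'tvec': array([ 0.1900168 , -0.3496497 ,  1.44835523])}
peg [(0.82, [0.4485, -0.3099, 0.0088]), (0.77, [0.2214, -0.3745, 0.0111]), (0.6, [0.4707, -0.1333, 0.0058]), (0.42, [0.5518, -0.4165, 0.0046])]
peg_tip [(0.78, [0.3698, -0
[... 737 characters left out ...]
 [0.447, -0.3082, 0.0092]), (0.69, [0.2208, -0.3767, 0.0078]), (0.65, [0.5495, -0.4217, 0.009]), (0.36, [0.5821, 0.151, 0.0593])]
peg_tip [(0.97, [0.5896, -0.2717, 0.0081]), (0.75, [0.5476, -0.2011, 0.0034]), (0.67, [0.4504, -0.4491, 0.0075]), (0.67, [0.5758, 0.1835, 0.1732]), (0.6, [0.3725, -0.3575, 0.0079])]
shaper [(0.87, [0.5902, 0.0933, 0.0017]), (0.62, [0.5522, 0.0839, 0.0451])]
front_rest [(0.75, [0.5547, 0.082, 0.0454])]
stop_housing [(0.75, [0.6349, 0.102, 0.0426])]
cover_hinge [(0.81, [0.5821, 0.1481, 0.0621])]
cover_tab [(0.6, [0.5729, 0.1853, 0.1741]), (0.55, [0.5563, 0.081, 0.0458])]
latch_pivot [(0.9, [0.6532, 0.0549, 0.0722])]
latch_knob [(0.54, [0.6462, -0.0013, 0.0897])]
1.0
```

View pics/top0.png

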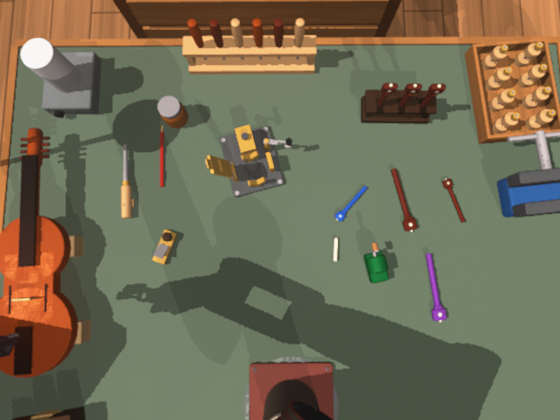

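View pics/scene0.png

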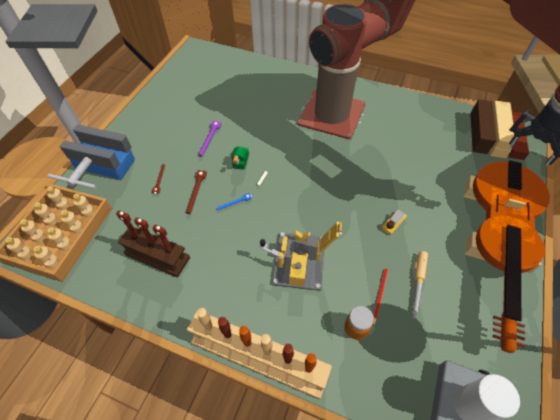

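In the top picture there are four loose pegs. The blue one runs (340,215)–(367,187). The large dark red one has its head at (410,224) and tip at (396,170). The small red one runs (448,183)–(462,220), and the purple one has its head at (440,313). The task's peg is the larger of the two red ones, at (410,224). I'll confirm that in a crop and fit the shaper pose.

```bash
cat > h.py <<'E'
from plant import *
import numpy as np, cv2
from scipy.spatial.transform import Rotation as R
def quat(q): return R.from_quat([q[1],q[2],q[3],q[0]])
def ray(cp,u,v,z):
    Rm=cv2.Rodrigues(cp["rvec"])[0]; c=-Rm.T@cp["tvec"]
    d=Rm.T@np.array([(u-cp["cx"])/cp["fx"],(v-cp["cy"])/cp["fy"],1]); return c+d*(z-c[2])/d[2]
def fit(src,dst):
    s=np.array(src)[:,:2];d=np.array(dst)[:,:2];a=s-s.mean(0);b=d-d.mean(0)
    y=np.arctan2((a[:,0]*b[:,1]-a[:,1]*b[:,0]).sum(),(a*b).sum())
    M=np.array([[np.cos(y),-np.sin(y)],[np.sin(y),np.cos(y)]]);t=d.mean(0)-M@s.mean(0)
    return y,t,d-(s@M.T+t)
def rel(pos,head,down=True,s=None):
    """shares to reach TCP world pos, tool y heading (deg), pointing down, from measured pose"""
    s=s or observe(); Q=quat(s["tcp_rot"]); h=np.radians(head)
    y=np.array([np.cos(h),np.sin(h),0]);z=np.array([0,0,-1.]);T=R.from_matrix(np.c_[np.cross(y,z),y,z])
    w=(Q.inv()*T).as_rotvec()/np.radians(60); t=Q.inv().apply(np.array(pos)-s["tool_pos"])/.1
    return np.round(w,3),np.round(t,3)
E
python3 - <<'E'
from h import *
cp=camera_params("top"); im=cv2.imread("pics/top0.png")
S={"front_rest":(-.032,0),"stop_housing":(.046,0),"cover_hinge":(.010,.054),"latch_pivot":(.056,-.05),"o":(0,0)}
D=[("front_rest",(.5533,.0845)),("stop_housing",(.6309,.0996)),("cover_hinge",(.578,.148)),("latch_pivot",(.6534,.0604)),
("o",(.5902,.0933)),("front_rest",(.5547,.082)),("stop_housing",(.6349,.102)),("cover_hinge",(.5821,.1481)),("latch_pivot",(.6532,.0549))]
y,t,r=fit([S[n] for n,_ in D],[d for _,d in D]);print(np.degrees(y),t,(r*1000).round(1).tolist())
x0,y0=385,155; c=im[y0:y0+85,x0:x0+90]; 
hsv=cv2.cvtColor(c,cv2.COLOR_BGR2HSV); m=(((hsv[...,0]<12)|(hsv[...,0]>170))&(hsv[...,1]>110)).astype(np.uint8)
n,l,st,ce=cv2.connectedComponentsWithStats(m);print(st,ce)
k=1+np.argsort(-st[1:,4])[:2]
for i in k:
    v,u=np.nonzero(l==i); P=np.array([ray(cp,a+x0,b+y0,.0085)[:2] for a,b in zip(u,v)])
    w,V=np.linalg.eigh(np.cov(P.T)); a=V[:,1]*np.sign(V[0,1]); p=(P-P.mean(0))@a
    print(len(u),P.mean(0),np.degrees(np.arctan2(a[1],a[0])),P.mean(0)+p.min()*a,P.mean(0)+p.max()*a,p.max()-p.min())
cv2.imwrite("pics/crop.png",cv2.resize(c,None,fx=6,fy=6,interpolation=cv2.INTER_CUBIC))
E
```

```text
14.687961310146749 [0.58643967 0.0916103 ] [[-2.2, 1.0], [-0.0, -3.7], [-4.4, 1.6], [0.1, 3.0], [3.8, 1.7], [-0.8, -1.5], [4.0, -1.3], [-0.3, 1.7], [-0.1, -2.5]]
[[   0    0   90   85 7036]
 [   6   14   26   62  409]
 [  57   24   23   43  205]] [[45.33612848 41.60389426]
 [18.20293399 48.26161369]
 [68.26829268 43.10243902]]
409 [ 0.50065221 -0.29777001] 13.661156280934868 [ 0.43145846 -0.31458794] [ 0.59279857 -0.27537332] 0.16603739493233333
205 [ 0.51323477 -0.42966928] 19.14963625870277 [ 0.45173607 -0.4510248 ] [ 0.56277284 -0.41246711] 0.11754088938185456
```

View pics/crop.png

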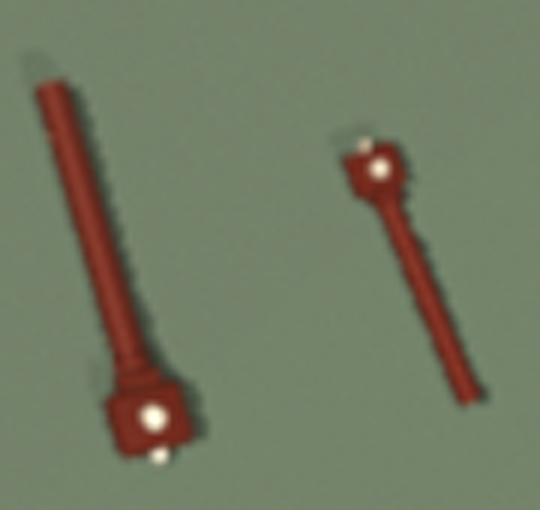

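The crop shows the large red peg at left, head at crop (150,418) and tip at (52,90), about 166 mm long. The right one is about 117 mm long, so the left one is the peg. Moving above its head.

>>> apply_moves(targets="0 0 0 -1 -1 0 1;0 0 0 -1 -1 0 1;0 0 0 -1 -1 0 1;0 0 0 -1 -1 0 1", grip_force=40)

```text
clock: 1.33
tool_pos: [0.2819, 0.4512, 0.231]
tcp_rot: [0.0, 0.182, 0.983, -0.001]
ft_force: [-0.5, 0.8, 0.4]
opening: 1.005
grip_force: 0.0
```

>>> apply_moves(targets="0 0 0 -1 -1 0 1;0 0 0 -1 -1 0 1;0 0 0 -1 -1 0 1;0 0 0 -1 -1 0 1")

```text
clock: 1.67
tool_pos: [0.3398, 0.3221, 0.2314]
tcp_rot: [0.001, 0.182, 0.983, -0.001]
ft_force: [0.2, 0.8, 0.3]
opening: 1.0
grip_force: 0.0
```

>>> apply_moves(targets="0 0 0 -1 -1 0 1;0 0 0 -1 -1 0 1;0 0 0 -1 -1 0 1;0 0 0 -1 -1 0 1")

```text
clock: 2.0
tool_pos: [0.3976, 0.1928, 0.2317]
tcp_rot: [0.001, 0.183, 0.983, -0.001]
ft_force: [0.1, -0.9, 0.4]
opening: 1.002
grip_force: 0.0
```

>>> apply_moves(targets="0 0 0 -1 -1 0 1;0 0 0 -1 -1 0 1;0 0 0 -1 -1 0 1;0 0 0 -1 -1 0 1")

```text
clock: 2.33
tool_pos: [0.4555, 0.0634, 0.2318]
tcp_rot: [0.001, 0.183, 0.983, -0.001]
ft_force: [0.1, -0.1, 0.1]
opening: 0.997
grip_force: 0.0
```

>>> apply_moves(targets="0 0 0 -1 -1 0 1;0 0 0 -1 -1 0 1;0 0 0 -1 -1 0 1;0 0 0 -1 -1 0 1")

```text
clock: 2.67
tool_pos: [0.5131, -0.0662, 0.2316]
tcp_rot: [0.001, 0.183, 0.983, -0.001]
ft_force: [-0.8, 0.1, -0.5]
opening: 1.0
grip_force: 0.0
```

```bash
python3 - <<'E'
from h import *
s=observe();print(s["clock"],s["tool_pos"],s["joint_positions"].round(2)); print(rel((.447,-.311,.15),104))
E
```

```text
2.6667 [ 0.51310007 -0.06616235  0.23160698] [-0.28 -0.04  1.8  -0.    1.38 -1.48]
(array([-0.002,  0.001, -0.585]), array([-0.262, -2.521,  0.82 ]))
```

>>> apply_moves(targets="0 0 0 -0.13 -0.9 0 1;0 0 0 -0.13 -0.9 0 1;0 0 0 -0.13 -0.9 0 1")

```text
clock: 2.92
tool_pos: [0.4906, -0.1555, 0.2313]
tcp_rot: [-0.0, 0.183, 0.983, -0.001]
ft_force: [0.2, 0.5, 0.9]
opening: 0.999
grip_force: 0.0
```

>>> apply_moves(targets="0 0 0 -0.13 -0.9 0 1;0 0 0 -0.13 -0.9 0 1;0 0 0 -0.13 -0.9 0 1")

```text
clock: 3.17
tool_pos: [0.4705, -0.2439, 0.2316]
tcp_rot: [0.0, 0.183, 0.983, -0.001]
ft_force: [0.3, 0.0, 0.2]
opening: 1.002
grip_force: 0.0
```

>>> apply_moves(targets="0 0 -0.585 0 -0.72 0.6 1;0 0 -0.585 0 -0.72 0.6 1;0 0 -0.585 0 -0.72 0.6 1;0 0 -0.585 0 -0.72 0.6 1;0 0 -0.585 0 -0.72 0.6 1;0 0 -0.585 0 -0.72 0.6 1;0 0 -0.585 0 -0.72 0.6 1")

```text
clock: 3.75
tool_pos: [0.4463, -0.3061, 0.1714]
tcp_rot: [0.0, -0.122, 0.993, 0.0]
ft_force: [-0.3, -0.1, -0.3]
opening: 1.0
grip_force: 0.0
```

```bash
python3 - <<'E'
from h import *
s=observe();print(s["clock"],s["tool_pos"],s["joint_positions"].round(2)); print(rel((.447,-.311,.15),104))
cp=camera_params("wrist");im=grab_frame("wrist")
cv2.imwrite("pics/w1.png",im[:,:,::-1])
for n in ("peg","peg_tip"): print(n,[(round(d["confidence"],2),np.round(d["at"],4)) for d in landmark_of("wrist",n)][:3])
bgr=im[:,:,::-1].copy();hsv=cv2.cvtColor(bgr,cv2.COLOR_BGR2HSV)
m=(((hsv[...,0]<12)|(hsv[...,0]>170))&(hsv[...,1]>110)).astype(np.uint8)
n,l,st,ce=cv2.connectedComponentsWithStats(m)
for i in 1+np.argsort(-st[1:,4])[:3]:
    v,u=np.nonzero(l==i);print(st[i])
    P=np.array([ray(cp,a,b,.0085)[:2] for a,b in zip(u,v)]);w,V=np.linalg.eigh(np.cov(P.T)); a=V[:,1]*np.sign(V[0,1]); p=(P-P.mean(0))@a
    print(P.mean(0),np.degrees(np.arctan2(a[1],a[0])),P.mean(0)+p.min()*a,P.mean(0)+p.max()*a,p.max()-p.min())
E
```

```text
3.75 [ 0.44626227 -0.30606005  0.17138735] [-0.75  0.07  1.81  0.    1.26 -2.56]
(array([ 0.,  0., -0.]), array([ 0.005, -0.05 ,  0.214]))
peg [(0.82, array([ 0.4665, -0.1319,  0.0119])), (0.71, array([ 0.5505, -0.4175,  0.0096])), (0.58, array([ 0.4487, -0.3123,  0.0071]))]
peg_tip [(0.88, array([ 0.545 , -0.2012,  0.0049])), (0.79, array([ 0.5864, -0.2711,  0.0097])), (0.78, array([ 0.4529, -0.4526,  0.0071]))]
[ 260  178   32  139 2124]
[ 0.49636294 -0.30010632] 13.665180904027164 [ 0.43102415 -0.31599214] [ 0.59799761 -0.27539588] 0.17183768343145234
[ 141  165   35  104 1143]
[ 0.51067779 -0.43271001] 18.536596525770932 [ 0.45113867 -0.45267381] [ 0.5649202  -0.41452222] 0.12000741518012263
[ 78 413   1   1   1]
[ 0.81577098 -0.50333765] nan [nan nan] [nan nan] nan<stdin>:11: RuntimeWarning: Degrees of freedom <= 0 for slice
  c *= np.true_divide(1, fact)
  c *= np.true_divide(1, fact)
```

View pics/w1.png

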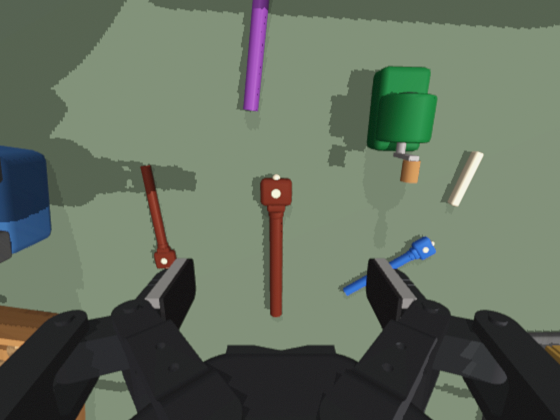

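The wrist view shows the rosewood peg with its head at (276,194) and tip at (276,313), between the open fingers. It agrees with the top view. Descending on the head.

```bash
python3 - <<'E'
from h import *
print(rel((.449,-.311,.001),103.7))
E
```

```text
(array([-0.   ,  0.   ,  0.006]), array([-0.013, -0.054,  1.706]))
```

>>> apply_moves(targets="0 0 0 -0.013 -0.054 0.35 1;0 0 0 -0.013 -0.054 0.7 1;0 0 0 -0.013 -0.054 0.9 1;0 0 0 -0.013 -0.054 0.9 1")

```text
clock: 4.23
tool_pos: [0.4458, -0.3082, 0.0762]
tcp_rot: [-0.003, -0.123, 0.992, 0.004]
ft_force: [-0.9, 1.5, -0.9]
opening: 0.998
grip_force: 0.0
```

>>> apply_moves(targets="0 0 0 0 0 0.3 1;0 0 0 0 0 0.55 1;0 0 0 0 0 0.7 1;0 0 0 0 0 0.8 1;0 0 0 0 0 0.8 1;0 0 0 0 0 0.8 1")

```text
clock: 4.73
tool_pos: [0.4493, -0.3117, 0.0023]
tcp_rot: [0.0, -0.123, 0.992, -0.0]
ft_force: [0.4, -0.1, 0.5]
opening: 1.001
grip_force: 0.0
```

```bash
python3 - <<'E'
from h import *
print(rel((.449,-.311,.001),103.7),observe()["ft_force"])
im=grab_frame("wrist");cv2.imwrite("pics/w2.png",im[150:,:,::-1])
E
```

```text
(array([-0.001,  0.001,  0.008]), array([0.002, 0.007, 0.013])) [ 0.39131085 -0.07738457  0.46211585]
```

View pics/w2.png

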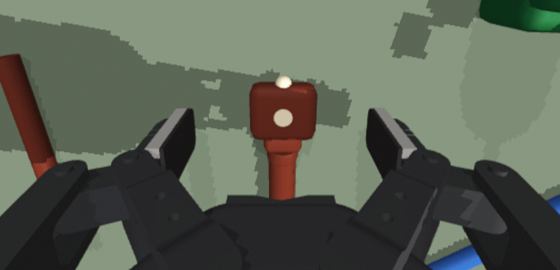

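Head is centred between the pads (crop pixels 250–317, pads at 195 and 367). Closing.

>>> apply_moves(targets="0 0 0 0 0.005 0.01 0.6;0 0 0 0 0.005 0.01 0.4;0 0 0 0 0.005 0.01 0.2;0 0 0 0 0.005 0.01 0.2;0 0 0 0 0.005 0.01 0.2;0 0 0 0 0.005 0.01 0.2", grip_force=60)

```text
clock: 5.28
tool_pos: [0.4488, -0.3109, 0.001]
tcp_rot: [0.0, -0.124, 0.992, -0.0]
ft_force: [-1.6, 1.2, 5.3]
opening: 0.384
grip_force: 63.5
```

>>> apply_moves(targets="0 0 0 0 0 0 0.2;0 0 0 0 0 0 0.2;0 0 0 0 0 0 0.2")

```text
clock: 5.53
tool_pos: [0.4488, -0.311, 0.001]
tcp_rot: [0.0, -0.124, 0.992, -0.0]
ft_force: [-2.8, 1.7, 5.8]
opening: 0.379
grip_force: 63.5
```

>>> apply_moves(targets="0 0 0 0 0 -0.2 0.2;0 0 0 0 0 -0.5 0.2;0 0 0 0 0 -0.8 0.2;0 0 0 0 0 -1 0.2;0 0 0 0 0 -1 0.2;0 0 0 0 0 -1 0.2")

```text
clock: 6.03
tool_pos: [0.4493, -0.3115, 0.1016]
tcp_rot: [0.001, -0.124, 0.992, -0.001]
ft_force: [-0.9, 0.7, 0.3]
opening: 0.379
grip_force: 62.8
```

```bash
python3 - <<'E'
from h import *
s=observe();print(s["clock"],s["tool_pos"],s["ft_force"],s["opening"],s["grip_force"],s["joint_positions"].round(2))
for c in ("wrist","top","scene"):
    grab_frame(c)
    for n in ("peg","peg_tip"): print(c,n,[(round(d["confidence"],2),np.round(d["at"],4)) for d in landmark_of(c,n) if d["at"][2]>.03][:4])
E
```

```text
6.0333 [ 0.449322   -0.3114719   0.10155391] [-0.90169027  0.71213355  0.31244767] 0.37924336649936324 62.84166097640991 [-0.75  0.16  1.85 -0.    1.13 -2.57]
wrist peg [(0.84, array([ 0.4476, -0.3127,  0.1082]))]
wrist peg_tip []
top peg [(0.54, array([ 0.451 , -0.3088,  0.1085]))]
top peg_tip [(0.74, array([ 0.5878, -0.2759,  0.1064]))]
scene peg [(0.54, array([ 0.4465, -0.3058,  0.1047]))]
scene peg_tip [(0.61, array([ 0.5929, -0.2733,  0.1086]))]
```

Peg is held level, with its axis about 7.5 mm above the TCP. Carrying it in front of the shaper.

>>> apply_moves(targets="0 0 0 0 0.2 -0.25 0.2;0 0 0 -0.15 0.5 -0.5 0.2;0 0 0 -0.3 0.88 -0.5 0.2;0 0 0 -0.3 0.88 -0.5 0.2")

```text
clock: 6.82
tool_pos: [0.4573, -0.2133, 0.1515]
tcp_rot: [0.001, -0.125, 0.992, 0.001]
ft_force: [1.1, 1.0, -1.7]
opening: 0.38
grip_force: 62.8
```

>>> apply_moves(targets="0 0 0 -0.1 0.35 0 0.2;0 0 0 -0.2 0.7 0 0.2;0 0 0 -0.3 0.88 0 0.2")

```text
clock: 7.07
tool_pos: [0.4624, -0.1225, 0.1496]
tcp_rot: [-0.001, -0.124, 0.992, 0.001]
ft_force: [0.9, -0.4, -0.7]
opening: 0.38
grip_force: 62.8
```

>>> apply_moves(targets="0 0 0 -0.1 0.35 0 0.2;0 0 0 -0.2 0.7 0 0.2;0 0 0 -0.3 0.88 0 0.2")

```text
clock: 7.32
tool_pos: [0.4699, -0.0297, 0.1497]
tcp_rot: [-0.001, -0.124, 0.992, 0.001]
ft_force: [0.5, 0.2, -0.9]
opening: 0.383
grip_force: 62.8
```

>>> apply_moves(targets="0 0 0 -0.1 0.3 0 0.2;0 0 0 -0.2 0.6 0 0.2;0 0 0 -0.26 0.88 0 0.2;0 0 0 -0.26 0.88 0 0.2;0 0 0 -0.26 0.88 0 0.2")

```text
clock: 7.73
tool_pos: [0.4743, 0.0601, 0.1499]
tcp_rot: [-0.0, -0.125, 0.992, -0.0]
ft_force: [0.2, 0.0, -0.1]
opening: 0.383
grip_force: 62.8
```

```bash
python3 - <<'E'
from h import *
s=observe();print(s["clock"],s["tool_pos"],s["joint_positions"].round(2))
S={"front_rest":(-.032,0,.045),"stop_housing":(.046,0,.045),"cover_hinge":(.010,.054,.062),"latch_pivot":(.056,-.05,.0695),"shaper":(0,0,0)}
y0=np.radians(14.7);M=R.from_euler("z",y0).as_matrix();t0=np.array([.5864,.0916,0])
src=[];dst=[]
for c in ("top","scene","wrist"):
  for k in range(2 if c!="wrist" else 1):
    im=grab_frame(c)
    if k==0: cv2.imwrite(f"pics/{c}3.png",im[:,:,::-1])
    for n in list(S)+["latch_knob","cover_tab","peg_tip","peg"]:
        for d in landmark_of(c,n):
            p=np.array(d["at"])
            if n in S and np.linalg.norm(p-(t0+M@S[n]))<.015: src.append(S[n]);dst.append(p);break
            if n not in S and k==0 and p[2]>.06: print(c,n,round(d["confidence"],2),p.round(4))
y,t,r=fit(src,dst);print(len(src),np.degrees(y),t,(r*1000).std(0),observe()["clock"])
dz=np.array(dst)[:,2]-np.array(src)[:,2];print(dz.mean())
E
```

```text
7.7333 [0.47425357 0.0601418  0.14985752] [-0.04 -0.06  1.98 -0.    1.22 -1.86]
top latch_knob 0.62 [0.5774 0.1835 0.175 ]
top latch_knob 0.5 [ 0.6431 -0.0014  0.0927]
top cover_tab 0.46 [0.5745 0.1829 0.1761]
top peg_tip 0.41 [0.6146 0.1005 0.1549]
scene latch_knob 0.7 [0.648  0.0019 0.0901]
scene cover_tab 0.63 [0.569  0.1881 0.1743]
scene peg_tip 0.92 [0.6204 0.0974 0.1613]
scene peg 0.58 [0.477  0.058  0.1591]
wrist latch_knob 0.76 [0.6457 0.0019 0.0856]
wrist peg 0.7 [0.4748 0.0557 0.1579]
14 13.161800530832654 [0.58733667 0.09320713] [2.03069599 2.13673474] 10.2333
0.00048571428571428415
```

View pics/wrist3.png

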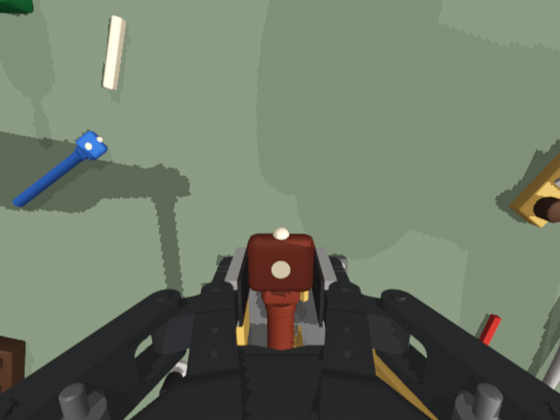

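The wrist view shows the peg head, at (280,262), gripped squarely by both pads. Lowering it just above the V rests, with the axis at about 47 mm and the tip short of the housing.

>>> apply_moves(targets="0 0 0 0 0.04 0.2 0.2;0 0 0 0 0.04 0.5 0.2;0 0 0 0 0.04 0.75 0.2;0 0 0 0 0.04 0.9 0.2;0 0 0 0 0.04 0.95 0.2;0 0 0 0 0.04 0.95 0.2")

```text
clock: 10.73
tool_pos: [0.4724, 0.0629, 0.0539]
tcp_rot: [-0.002, -0.124, 0.992, 0.0]
ft_force: [-0.7, 0.0, -0.4]
opening: 0.381
grip_force: 62.8
```

>>> apply_moves(targets="0 0 0 0 0 0.08 0.2;0 0 0 0 0 0.15 0.2;0 0 0 0 0 0.15 0.2")

```text
clock: 10.98
tool_pos: [0.4736, 0.0628, 0.0399]
tcp_rot: [-0.0, -0.124, 0.992, 0.0]
ft_force: [0.5, 0.7, -0.4]
opening: 0.382
grip_force: 62.9
```

```bash
python3 - <<'E'
from h import *
s=observe();print(s["clock"],s["tool_pos"],s["tcp_rot"],s["ft_force"],s["wrist_torque"])
for c in ("top","scene"):
    im=grab_frame(c);cv2.imwrite(f"pics/{c}4.png",im[:,:,::-1])
    for n in ("peg","peg_tip","front_rest","stop_housing"): print(c,n,[(round(d["confidence"],2),np.round(d["at"],4)) for d in landmark_of(c,n) if d["at"][2]>.025][:2])
a=cv2.imread("pics/top4.png")[115:205,195:300];b=cv2.imread("pics/scene4.png")[210:300,250:355]
cv2.imwrite("pics/c4.png",cv2.resize(np.hstack([a,b]),(790,340),interpolation=cv2.INTER_CUBIC))
E
```

```text
10.9833 [0.47360621 0.06284071 0.03987244] [-4.56162877e-05 -1.23568361e-01  9.92336060e-01  3.83328674e-05] [ 0.4546319   0.6814267  -0.36459713] [ 0.03941817 -0.03043984  0.08229858]
top peg []
top peg_tip [(0.57, array([0.6179, 0.1026, 0.0462]))]
top front_rest []
top stop_housing [(0.6, array([0.6324, 0.1055, 0.04  ]))]
scene peg [(0.72, array([0.4706, 0.063 , 0.0484])), (0.7, array([0.5705, 0.1868, 0.1733]))]
scene peg_tip [(0.73, array([0.617 , 0.1006, 0.0509]))]
scene front_rest [(0.97, array([0.5556, 0.0841, 0.0431])), (0.56, array([0.5694, 0.1846, 0.1761]))]
scene stop_housing [(0.88, array([0.6304, 0.1   , 0.0435]))]
```

View pics/c4.png

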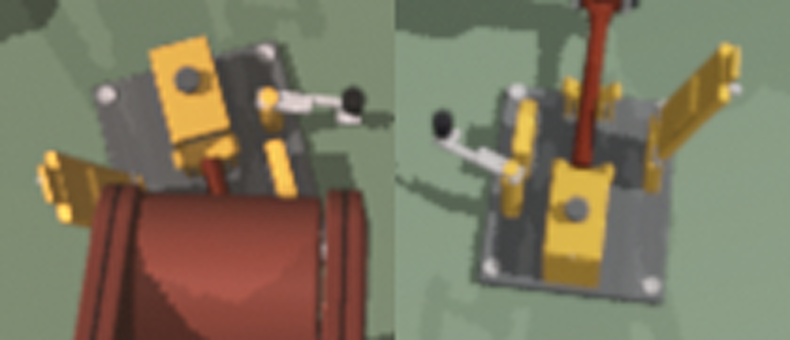

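The peg lines up with the rear rest and housing mouth in both crop halves: left (215,175), right (583,155). Advancing into the mouth.

>>> apply_moves(targets="0 0 0 -0.05 0 0 0.2;0 0 0 -0.1 0 0 0.2;0 0 0 -0.15 0 0 0.2;0 0 0 -0.2 0 0 0.2;0 0 0 -0.22 0 0 0.2;0 0 0 -0.22 0 0 0.2;0 0 0 -0.22 0 0 0.2", grip_force=40)

```text
clock: 12.07
tool_pos: [0.495, 0.0683, 0.0401]
tcp_rot: [-0.0, -0.124, 0.992, 0.0]
ft_force: [0.3, 0.2, -0.5]
opening: 0.378
grip_force: 62.8
```

>>> apply_moves(targets="0 0 0 0 0 0.01 0.2;0 0 0 0 0 0.01 0.2;0 0 0 0 0 0.01 0.2")

```text
clock: 12.32
tool_pos: [0.4949, 0.0683, 0.0393]
tcp_rot: [0.0, -0.124, 0.992, 0.0]
ft_force: [-1.1, 1.0, -0.4]
opening: 0.383
grip_force: 62.9
```

>>> apply_moves(targets="0 0 0 -0.01 0 0 0.2;0 0 0 -0.02 0 0 0.2;0 0 0 -0.03 0 0 0.2;0 0 0 -0.03 0 0 0.2")

```text
clock: 12.65
tool_pos: [0.498, 0.069, 0.0393]
tcp_rot: [0.0, -0.124, 0.992, 0.0]
ft_force: [-0.7, -0.8, 1.2]
opening: 0.381
grip_force: 62.9
```

>>> apply_moves(targets="0 0 0 -0.005 0 0 0.2;0 0 0 -0.01 0 0 0.2;0 0 0 -0.01 0 0 0.2")

```text
clock: 12.9
tool_pos: [0.499, 0.0693, 0.0393]
tcp_rot: [0.0, -0.124, 0.992, 0.0]
ft_force: [-1.0, 0.6, -0.0]
opening: 0.381
grip_force: 62.9
```

>>> apply_moves(targets="0 0 0 -0.007 0 0 0.2;0 0 0 -0.007 0 0 0.2")

```text
clock: 13.07
tool_pos: [0.4996, 0.0694, 0.0393]
tcp_rot: [0.0, -0.124, 0.992, 0.0]
ft_force: [-0.8, 1.8, -0.3]
opening: 0.381
grip_force: 62.9
```

>>> apply_moves(targets="0 0 0 -0.007 0 0 0.2;0 0 0 -0.007 0 0 0.2;0 0 0 -0.007 0 0 0.2")

```text
clock: 13.32
tool_pos: [0.5004, 0.0696, 0.0393]
tcp_rot: [0.0, -0.124, 0.992, 0.0]
ft_force: [-0.6, 1.3, 0.9]
opening: 0.381
grip_force: 62.9
```

>>> apply_moves(targets="0 0 0 -0.007 0 0 0.2;0 0 0 -0.007 0 0 0.2")

```text
clock: 13.48
tool_pos: [0.501, 0.0698, 0.0393]
tcp_rot: [0.0, -0.124, 0.992, 0.0]
ft_force: [-0.9, 0.7, 1.2]
opening: 0.38
grip_force: 62.9
```

>>> apply_moves(targets="0 0 0 -0.007 0 0 0.2;0 0 0 -0.007 0 0 0.2;0 0 0 -0.007 0 0 0.2")

```text
clock: 13.73
tool_pos: [0.5017, 0.0699, 0.0393]
tcp_rot: [0.0, -0.124, 0.992, 0.0]
ft_force: [-0.2, 0.7, 0.3]
opening: 0.381
grip_force: 62.9
```

>>> apply_moves(targets="0 0 0 -0.008 0 0 0.2;0 0 0 -0.008 0 0 0.2")

```text
clock: 13.9
tool_pos: [0.5025, 0.0701, 0.0393]
tcp_rot: [0.0, -0.124, 0.992, -0.0]
ft_force: [-1.7, 0.4, 0.5]
opening: 0.379
grip_force: 62.9
```

>>> apply_moves(targets="0 0 0 -0.008 0 0 0.2;0 0 0 -0.008 0 0 0.2;0 0 0 -0.008 0 0 0.2")

```text
clock: 14.15
tool_pos: [0.5033, 0.0703, 0.0393]
tcp_rot: [0.0, -0.124, 0.992, 0.0]
ft_force: [-1.5, 0.7, -0.4]
opening: 0.38
grip_force: 62.9
```

>>> apply_moves(targets="0 0 0 -0.008 0 0 0.2;0 0 0 -0.008 0 0 0.2")

```text
clock: 14.32
tool_pos: [0.504, 0.0705, 0.0393]
tcp_rot: [-0.0, -0.124, 0.992, 0.0]
ft_force: [-1.4, 1.4, 0.5]
opening: 0.379
grip_force: 62.9
```

>>> apply_moves(targets="0 0 0 -0.008 0 0 0.2;0 0 0 -0.008 0 0 0.2;0 0 0 -0.008 0 0 0.2")

```text
clock: 14.57
tool_pos: [0.5048, 0.0707, 0.0393]
tcp_rot: [0.0, -0.124, 0.992, -0.0]
ft_force: [-0.8, 1.3, 0.2]
opening: 0.378
grip_force: 62.9
```

>>> apply_moves(targets="0 0 0 -0.008 0 0 0.2;0 0 0 -0.008 0 0 0.2")

```text
clock: 14.73
tool_pos: [0.5056, 0.0709, 0.0393]
tcp_rot: [0.0, -0.124, 0.992, -0.0]
ft_force: [-0.8, 0.6, -0.1]
opening: 0.377
grip_force: 62.9
```

>>> apply_moves(targets="0 0 0 -0.008 0 0 0.2;0 0 0 -0.008 0 0 0.2;0 0 0 -0.008 0 0 0.2")

```text
clock: 14.98
tool_pos: [0.5064, 0.0711, 0.0393]
tcp_rot: [0.0, -0.124, 0.992, -0.0]
ft_force: [-0.4, 0.4, 1.1]
opening: 0.378
grip_force: 62.9
```

>>> apply_moves(targets="0 0 0 -0.01 0 0 0.2;0 0 0 -0.01 0 0 0.2")

```text
clock: 15.15
tool_pos: [0.5074, 0.0714, 0.0393]
tcp_rot: [0.0, -0.124, 0.992, 0.0]
ft_force: [-0.0, 0.9, 0.6]
opening: 0.384
grip_force: 62.9
```

>>> apply_moves(targets="0 0 0 -0.01 0 0 0.2;0 0 0 -0.01 0 0 0.2;0 0 0 -0.01 0 0 0.2")

```text
clock: 15.4
tool_pos: [0.5083, 0.0716, 0.0393]
tcp_rot: [0.0, -0.124, 0.992, 0.0]
ft_force: [-0.5, 0.9, 0.9]
opening: 0.38
grip_force: 62.9
```

>>> apply_moves(targets="0 0 0 -0.01 0 0 0.2;0 0 0 -0.01 0 0 0.2")

```text
clock: 15.57
tool_pos: [0.5093, 0.0719, 0.0393]
tcp_rot: [0.0, -0.124, 0.992, 0.0]
ft_force: [-1.5, 1.7, 0.6]
opening: 0.378
grip_force: 62.9
```

>>> apply_moves(targets="0 0 0 -0.01 0 0 0.2;0 0 0 -0.01 0 0 0.2;0 0 0 -0.01 0 0 0.2")

```text
clock: 15.82
tool_pos: [0.5102, 0.0721, 0.0393]
tcp_rot: [0.0, -0.124, 0.992, 0.0]
ft_force: [-0.9, 1.8, 0.3]
opening: 0.38
grip_force: 62.9
```

>>> apply_moves(targets="0 0 0 -0.01 0 0 0.2;0 0 0 -0.01 0 0 0.2")

```text
clock: 15.98
tool_pos: [0.5112, 0.0723, 0.0393]
tcp_rot: [0.0, -0.124, 0.992, -0.0]
ft_force: [0.0, 0.8, 0.3]
opening: 0.378
grip_force: 62.9
```

>>> apply_moves(targets="0 0 0 -0.01 0 0 0.2;0 0 0 -0.01 0 0 0.2;0 0 0 -0.01 0 0 0.2")

```text
clock: 16.23
tool_pos: [0.5122, 0.0726, 0.0393]
tcp_rot: [0.0, -0.124, 0.992, -0.0]
ft_force: [0.4, -0.2, -0.3]
opening: 0.38
grip_force: 62.9
```

>>> apply_moves(targets="0 0 0 -0.01 0 0 0.2;0 0 0 -0.01 0 0 0.2")

```text
clock: 16.4
tool_pos: [0.5131, 0.0728, 0.0393]
tcp_rot: [0.0, -0.124, 0.992, 0.0]
ft_force: [-1.0, 0.5, -0.5]
opening: 0.38
grip_force: 62.9
```

>>> apply_moves(targets="0 0 0 -0.01 0 0 0.2;0 0 0 -0.01 0 0 0.2;0 0 0 -0.01 0 0 0.2")

```text
clock: 16.65
tool_pos: [0.5141, 0.0731, 0.0393]
tcp_rot: [0.0, -0.124, 0.992, -0.0]
ft_force: [-0.2, 0.8, 0.3]
opening: 0.38
grip_force: 62.9
```

>>> apply_moves(targets="0 0 0 -0.01 0 0 0.2;0 0 0 -0.01 0 0 0.2")

```text
clock: 16.82
tool_pos: [0.5143, 0.0732, 0.039]
tcp_rot: [-0.001, -0.124, 0.992, -0.0]
ft_force: [-2.7, -0.5, 1.6]
opening: 0.379
grip_force: 63.0
```

>>> apply_moves(targets="0 0 0 -0.01 0 0 0.2;0 0 0 -0.01 0 0 0.2;0 0 0 -0.01 0 0 0.2")

```text
clock: 17.07
tool_pos: [0.5143, 0.0733, 0.0386]
tcp_rot: [-0.002, -0.124, 0.992, -0.0]
ft_force: [-7.0, -1.1, 2.5]
opening: 0.377
grip_force: 63.2
```

The tip has met the stop: the tool stalls at x = 0.5143 with about 7 N pushing back. Easing off slightly, lowering the last millimetre, then opening.

>>> apply_moves(targets="0 0 0 0.006 0 0.005 0.2;0 0 0 0.006 0 0.01 0.2;0 0 0 0.006 0 0.012 0.2;0 0 0 0.006 0 0.012 0.2;0 0 0 0.006 0 0.012 0.2")

```text
clock: 17.48
tool_pos: [0.5143, 0.0732, 0.0379]
tcp_rot: [-0.001, -0.124, 0.992, -0.0]
ft_force: [-7.1, -0.5, 4.3]
opening: 0.376
grip_force: 63.3
```

>>> apply_moves(targets="0 0 0 0 0 0 0.42;0 0 0 0 0 0 0.46;0 0 0 0 0 0 0.5;0 0 0 0 0 0 0.6;0 0 0 0 0 0 0.6;0 0 0 0 0 0 0.6")

```text
clock: 17.98
tool_pos: [0.5156, 0.0734, 0.0382]
tcp_rot: [0.0, -0.124, 0.992, -0.0]
ft_force: [0.5, -0.0, -0.3]
opening: 0.596
grip_force: 0.0
```

```bash
python3 - <<'E'
from h import *
s=observe();print(s["clock"],s["tool_pos"],s["tcp_rot"],s["ft_force"],s["opening"])
for c in ("top","scene"):
    im=grab_frame(c);cv2.imwrite(f"pics/{c}5.png",im[:,:,::-1])
    for n in ("peg","peg_tip","front_rest","stop_housing"): print(c,n,[(round(d["confidence"],2),np.round(d["at"],4)) for d in landmark_of(c,n) if d["at"][2]>.025][:2])
im=grab_frame("wrist")
b=cv2.imread("pics/scene5.png")[190:290,250:360]
cv2.imwrite("pics/c5.png",np.hstack([cv2.resize(b,(396,360),interpolation=cv2.INTER_CUBIC),cv2.resize(im[150:,:,::-1],(400,360))]))
E
```

```text
17.9833 [0.51556815 0.073377   0.03816472] [ 1.74130958e-04 -1.23561717e-01  9.92336874e-01 -2.42671657e-05] [ 0.51785511 -0.025692   -0.34822431] 0.5961766855485313
top peg []
top peg_tip []
top front_rest []
top stop_housing [(0.73, array([0.6341, 0.1026, 0.0409]))]
scene peg [(0.81, array([0.5174, 0.0751, 0.0436]))]
scene peg_tip []
scene front_rest [(0.62, array([0.5566, 0.0852, 0.044 ]))]
scene stop_housing [(0.56, array([0.6307, 0.0987, 0.0455]))]
```

View pics/c5.png

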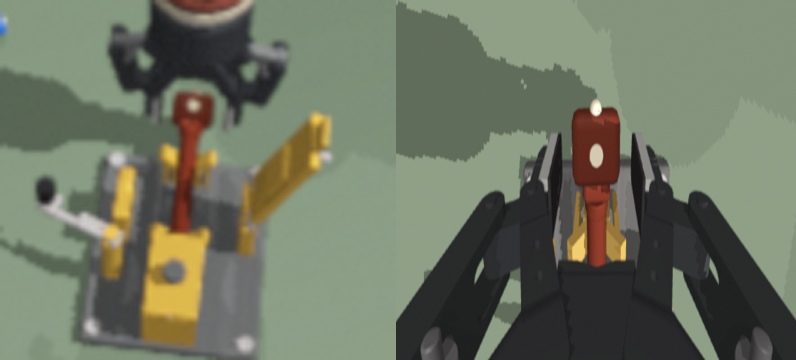

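The left half shows the peg lying in both rests with its head at the open end, (190,105). The right half shows the fingers clear on both sides of the head. Rising and going round to the outside of the cover.

>>> apply_moves(targets="0 0 0 0 0 -0.1 0.6;0 0 0 0 0 -0.4 0.6;0 0 0 0 0 -0.75 0.6;0 0 0 0 0 -1 0.4;0 0 0 0 0 -1 0.2")

```text
clock: 18.95
tool_pos: [0.5197, 0.0734, 0.1454]
tcp_rot: [0.006, -0.124, 0.992, -0.001]
ft_force: [0.6, 0.7, 0.1]
opening: 0.327
grip_force: 0.0
```

>>> apply_moves(targets="0 0 0 0 0.35 0 0;0 0 0 0 0.7 0 0;0 0 0 0 0.7 0 0")

```text
clock: 19.2
tool_pos: [0.4966, 0.1454, 0.1384]
tcp_rot: [-0.0, -0.125, 0.992, 0.001]
ft_force: [-0.2, 0.6, 0.5]
opening: 0.0
grip_force: 0.0
```

>>> apply_moves(targets="0 0 0 0 0.35 0 0;0 0 0 0 0.7 0 0;0 0 0 0 0.7 0 0")

```text
clock: 19.45
tool_pos: [0.4793, 0.2134, 0.1382]
tcp_rot: [-0.0, -0.125, 0.992, 0.001]
ft_force: [-0.4, -0.3, -0.9]
opening: 0.003
grip_force: 0.0
```

>>> apply_moves(targets="0 0 0 -0.3 0 0 0;0 0 0 -0.6 0 0 0;0 0 0 -0.84 0 0 0;0 0 0 -0.84 0 0 0;0 0 0 -0.84 0 0 0")

```text
clock: 19.87
tool_pos: [0.5629, 0.2293, 0.1376]
tcp_rot: [-0.001, -0.124, 0.992, -0.0]
ft_force: [-0.4, -0.3, 0.1]
opening: -0.001
grip_force: 0.0
```

```bash
python3 - <<'E'
from h import *
s=observe();p=s["tool_pos"]-[.587,.0926,0];print(s["clock"],R.from_euler("z",-14,degrees=True).apply(p),s["ft_force"],s["opening"])
for c in ("top","scene"):
    im=grab_frame(c)
    for n in ("peg","cover_tab"): print(c,n,[(round(d["confidence"],2),np.round(d["at"],4)) for d in landmark_of(c,n) if d["at"][2]>.025][:2])
E
```

```text
19.8667 [0.00965918 0.1384345  0.13756719] [-0.44429872 -0.27284404  0.11285709] -0.0012470920369641123
top peg [(0.71, array([0.5151, 0.0735, 0.0427]))]
top cover_tab [(0.85, array([0.5723, 0.1859, 0.1738]))]
scene peg [(0.56, array([0.5147, 0.0756, 0.0451]))]
scene cover_tab [(0.63, array([0.5725, 0.1861, 0.1741]))]
```

>>> apply_moves(targets="0 0 0 0 -0.1 0 0;0 0 0 0 -0.2 0 0;0 0 0 0 -0.3 0 0;0 0 0 0 -0.38 0 0;0 0 0 0 -0.46 0 0;0 0 0 0 -0.53 0 0;0 0 0 0 -0.6 0 0;0 0 0 0 -0.66 0 0;0 0 0 0 -0.66 0 0")

```text
clock: 20.92
tool_pos: [0.5794, 0.164, 0.1384]
tcp_rot: [0.0, -0.123, 0.992, -0.0]
ft_force: [1.0, 0.3, 2.0]
opening: -0.001
grip_force: 0.7
```

```bash
python3 - <<'E'
from h import *
s=observe();p=s["tool_pos"]-[.587,.0926,0];print(s["clock"],R.from_euler("z",-14,degrees=True).apply(p),s["ft_force"])
im=grab_frame("scene")
print([(round(d["confidence"],2),np.round(d["at"],4)) for d in landmark_of("scene","cover_tab")][:2])
E
```

```text
20.9167 [0.00987039 0.0711702  0.13841754] [1.00908734 0.32245529 1.9877611 ]
[(0.68, array([0.5857, 0.1379, 0.1792]))]
```

The cover is just past upright. Following the arc down.

>>> apply_moves(targets="0 0 0 0 -0.1 0.005 0;0 0 0 0 -0.195 0.02 0;0 0 0 0 -0.29 0.05 0;0 0 0 0 -0.38 0.09 0;0 0 0 0 -0.46 0.14 0;0 0 0 0 -0.54 0.2 0;0 0 0 0 -0.61 0.27 0;0 0 0 0 -0.67 0.35 0;0 0 0 0 -0.715 0.44 0;0 0 0 0 -0.755 0.53 0")

```text
clock: 21.85
tool_pos: [0.5973, 0.0917, 0.084]
tcp_rot: [0.0, -0.123, 0.992, -0.0]
ft_force: [1.3, -0.0, 2.3]
opening: 0.002
grip_force: 1.1
```

>>> apply_moves(targets="0 0 0 0 -0.02 0.05 0;0 0 0 0 -0.035 0.1 0;0 0 0 0 -0.035 0.15 0;0 0 0 0 -0.035 0.18 0;0 0 0 0 -0.035 0.18 0")

```text
clock: 22.27
tool_pos: [0.5976, 0.0893, 0.0664]
tcp_rot: [-0.001, -0.124, 0.992, 0.0]
ft_force: [0.4, 0.7, -0.8]
opening: 0.003
grip_force: 0.0
```

```bash
python3 - <<'E'
from h import *
s=observe();p=s["tool_pos"]-[.587,.0926,0];print(s["clock"],R.from_euler("z",-14,degrees=True).apply(p),s["ft_force"])
im=grab_frame("scene");cv2.imwrite("pics/scene6.png",im[:,:,::-1])
for n in ("cover_tab","peg"):print(n,[(round(d["confidence"],2),np.round(d["at"],4)) for d in landmark_of("scene",n)][:2])
E
```

```text
22.2667 [ 0.00949534 -0.00576797  0.06644995] [ 0.35021014  0.71019596 -0.79822697]
cover_tab [(0.87, array([0.6134, 0.0289, 0.0624])), (0.59, array([ 0.645 , -0.0029,  0.0904]))]
peg [(0.69, array([ 0.2237, -0.3775,  0.0104])), (0.56, array([ 0.4693, -0.129 ,  0.0053]))]
```

>>> apply_moves(targets="0 0 0 0 0 0.015 0;0 0 0 0 0 0.03 0;0 0 0 0 0 0.04 0;0 0 0 0 0 0.04 0")

```text
clock: 22.75
tool_pos: [0.5983, 0.0894, 0.0658]
tcp_rot: [0.0, -0.124, 0.992, 0.0]
ft_force: [-9.4, -0.3, 18.7]
opening: 0.003
grip_force: 8.9
```

The cover bottoms out firmly (18.7 N at tip height 65.8 mm). Rising and moving over the latch knob.

>>> apply_moves(targets="0 0 0 0 0 -0.2 0;0 0 0 0 0 -0.5 0;0 0 0 0 0 -0.55 0;0 0 0 0 0 -0.55 0.3")

```text
clock: 23.08
tool_pos: [0.6003, 0.0893, 0.1213]
tcp_rot: [0.003, -0.124, 0.992, -0.0]
ft_force: [0.5, -0.3, 0.7]
opening: 0.128
grip_force: 0.0
```

>>> apply_moves(targets="0 0 0 -0.1 -0.35 0 0.5;0 0 0 -0.2 -0.7 0 0.5;0 0 0 -0.253 -0.96 0 0.5;0 0 0 -0.253 -0.96 0 0.5;0 0 0 -0.253 -0.96 0 0.5")

```text
clock: 23.5
tool_pos: [0.6455, 0.0011, 0.1163]
tcp_rot: [-0.001, -0.122, 0.992, 0.0]
ft_force: [0.2, 0.3, 0.5]
opening: 0.503
grip_force: 0.0
```

```bash
python3 - <<'E'
from h import *
M=R.from_euler("z",-14,degrees=True);o=np.array([.587,.0926,0])
s=observe();print(s["clock"],M.apply(s["tool_pos"]-o),s["ft_force"],s["joint_positions"].round(2))
for c in ("top","scene","wrist"):
    cp=camera_params(c);im=grab_frame(c)
    if c=="wrist": cv2.imwrite("pics/w7.png",im[:,:,::-1])
    for n in ("latch_knob","cover_tab","peg","latch_pivot"):print(c,n,[(round(d["confidence"],2),np.round(M.apply(np.array(d["at"])-o),4)) for d in landmark_of(c,n)if d["at"][2]>.025][:2])
E
```

```text
23.5 [ 0.03465971 -0.102985    0.11628722] [0.17864269 0.33317917 0.5105431 ] [-0.12  0.37  1.57  0.    1.21 -1.94]
top latch_knob []
top cover_tab []
top peg []
top latch_pivot []
scene latch_knob [(0.47, array([ 0.0347, -0.1041,  0.0865]))]
scene cover_tab [(0.58, array([ 0.0075, -0.067 ,  0.0614]))]
scene peg []
scene latch_pivot []
wrist latch_knob [(0.73, array([ 0.0353, -0.1007,  0.0886]))]
wrist cover_tab [(0.8, array([ 0.0075, -0.0707,  0.0635])), (0.55, array([ 0.0354, -0.1027,  0.0874]))]
wrist peg [(0.7, array([-0.0763, -0.0013,  0.0409])), (0.44, array([ 0.0435, -0.0002,  0.0461]))]
wrist latch_pivot [(0.57, array([ 0.0566, -0.0492,  0.0703])), (0.23, array([ 0.0441, -0.0018,  0.0458]))]
```

View pics/w7.png

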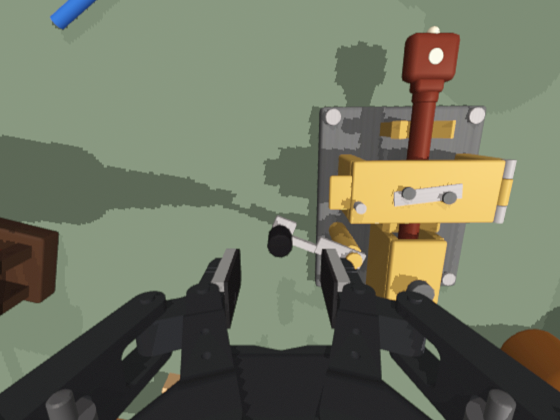

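The wrist view shows the cover closed over the peg, stud at (360,208), and the knob at (280,240) between the fingers. Descending to grip the knob.

>>> apply_moves(targets="0 0 0 0 0 0.1 0.5;0 0 0 0 0 0.2 0.5;0 0 0 0 0 0.3 0.5;0 0 0 0 0 0.35 0.5;0 0 0 0 0 0.35 0.5;0 0 0 0 0 0.35 0.35", grip_force=20)

```text
clock: 24.75
tool_pos: [0.6455, 0.0023, 0.082]
tcp_rot: [-0.001, -0.124, 0.992, 0.0]
ft_force: [0.2, -0.3, -0.7]
opening: 0.372
grip_force: 0.0
```

>>> apply_moves(targets="0 0 0 0 0 0 0.25;0 0 0 0 0 0 0.15;0 0 0 0 0 0 0.1;0 0 0 0 0 0 0.1;0 0 0 0 0 0 0.1;0 0 0 0 0 0 0.1")

```text
clock: 25.25
tool_pos: [0.6465, 0.0023, 0.0836]
tcp_rot: [0.001, -0.124, 0.992, -0.0]
ft_force: [0.9, 0.5, 1.9]
opening: 0.176
grip_force: 20.8
```

>>> apply_moves(targets="0 0 0 0.04 0.018 0 0.1;0 0 0 0.077 0.036 0 0.1;0 0 0 0.11 0.06 0 0.1;0 0 0 0.146 0.083 0 0.1;0 0 0 0.178 0.11 0 0.1;0 0 0 0.208 0.14 0 0.1;0 0 0 0.235 0.173 0 0.1;0 0 0 0.26 0.206 0 0.1;0 0 0 0.282 0.24 0 0.1;0 0 0 0.302 0.278 0 0.1")

```text
clock: 26.08
tool_pos: [0.6079, 0.0189, 0.0834]
tcp_rot: [-0.002, -0.123, 0.992, -0.002]
ft_force: [-7.7, -13.8, 8.7]
opening: 0.173
grip_force: 21.6
```

>>> apply_moves(targets="0 0 0 0.018 0.04 0 0.1;0 0 0 0.031 0.08 0 0.1;0 0 0 0.041 0.12 0 0.1;0 0 0 0.05 0.16 0 0.1;0 0 0 0.053 0.2 0 0.1;0 0 0 0.056 0.23 0 0.1;0 0 0 0.056 0.244 0 0.1;0 0 0 0.056 0.244 0 0.1;0 0 0 0.056 0.244 0 0.1")

```text
clock: 26.83
tool_pos: [0.5981, 0.0433, 0.0832]
tcp_rot: [-0.001, -0.124, 0.992, -0.001]
ft_force: [-1.9, -6.4, 4.2]
opening: 0.174
grip_force: 21.3
```

```bash
python3 - <<'E'
from h import *
M=R.from_euler("z",-14,degrees=True);o=np.array([.587,.0926,0])
s=observe();print(s["clock"],M.apply(s["tool_pos"]-o),M.apply(s["ft_force"]),s["opening"],s["grip_force"])
E
```

```text
26.8333 [-0.00116342 -0.05048111  0.0832399 ] [-3.41832957 -5.75322344  4.21744886] 0.17447137018726075 21.34907305240631
```

>>> apply_moves(targets="0 0 0 0 0.015 0 0.1;0 0 0 0 0.03 0 0.1;0 0 0 0 0.03 0 0.1;0 0 0 0 0.03 0 0.1")

```text
clock: 27.17
tool_pos: [0.598, 0.0437, 0.0833]
tcp_rot: [-0.0, -0.124, 0.992, -0.003]
ft_force: [-1.2, -15.9, 2.8]
opening: 0.173
grip_force: 21.4
```

```bash
python3 - <<'E'
from h import *
M=R.from_euler("z",-14,degrees=True);o=np.array([.587,.0926,0])
s=observe();print(s["clock"],M.apply(s["tool_pos"]-o),M.apply(s["ft_force"]),s["opening"],s["grip_force"])
E
```

```text
27.1667 [-0.00112066 -0.05012906  0.08330997] [ -4.98229243 -15.13072778   2.84973911] 0.1728624658679576 21.437811702489853
```

The latch stalls at y ≈ −50 mm with 15 N pushing back, so it is home. Easing the preload, opening and rising clear.

>>> apply_moves(targets="0 0 0 0 -0.02 0 0.1;0 0 0 0 -0.02 0 0.25;0 0 0 0 -0.02 0 0.4;0 0 0 0 -0.02 0 0.45;0 0 0 0 -0.02 0 0.45")

```text
clock: 27.58
tool_pos: [0.5978, 0.0458, 0.0826]
tcp_rot: [-0.0, -0.124, 0.992, 0.0]
ft_force: [-0.2, -0.2, -0.1]
opening: 0.452
grip_force: 0.0
```

>>> apply_moves(targets="0 0 0 0 0 -0.1 0.45;0 0 0 0 0 -0.4 0.45;0 0 0 0 0 -0.7 0.45;0 0 0 0 0 -1 0.45;0 0 0 0 0 -1 0.45")

```text
clock: 28.0
tool_pos: [0.6024, 0.0453, 0.1915]
tcp_rot: [0.006, -0.124, 0.992, -0.001]
ft_force: [0.8, 1.1, 1.1]
opening: 0.451
grip_force: 0.0
```

>>> apply_moves(targets="0 0 0 0.2 -0.3 0 0.45;0 0 0 0.5 -0.6 0 0.45;0 0 0 0.8 -0.9 0 0.45;0 0 0 0.8 -0.9 0 0.45;0 0 0 0.8 -0.9 0 0.45")

```text
clock: 28.42
tool_pos: [0.5422, -0.0633, 0.1838]
tcp_rot: [0.0, -0.122, 0.993, -0.0]
ft_force: [-0.2, 0.5, -0.5]
opening: 0.456
grip_force: 0.0
```

```bash
python3 - <<'E'
from h import *
M=R.from_euler("z",-14,degrees=True);o=np.array([.587,.0926,0])
s=observe();print(s["clock"],M.apply(s["tool_pos"]-o),s["ft_force"])
ims=[]
for c in ("top","scene","wrist"):
    im=grab_frame(c)[:,:,::-1]
    ims.append(cv2.resize(im[110:205,190:310] if c=="top" else im[190:300,240:360] if c=="scene" else im,(266,300),interpolation=cv2.INTER_CUBIC))
    for n in ("latch_knob","cover_tab","peg","latch_pivot"):print(c,n,[(round(d["confidence"],2),np.round(M.apply(np.array(d["at"])-o),4)) for d in landmark_of(c,n)if d["at"][2]>.025][:2])
cv2.imwrite("pics/c8.png",np.hstack(ims))
E
```

```text
28.4167 [-0.08115376 -0.14046063  0.18379279] [-0.16192102  0.48279457 -0.451603  ]
top latch_knob [(0.45, array([-0.0003, -0.0518,  0.0922]))]
top cover_tab [(0.73, array([ 0.0088, -0.0726,  0.0608]))]
top peg [(0.75, array([0.0112, 0.0543, 0.0615])), (0.52, array([-0.0757,  0.0013,  0.0435]))]
top latch_pivot [(0.68, array([ 0.0531, -0.0531,  0.0702]))]
scene latch_knob [(0.67, array([-0.0001, -0.0569,  0.0908]))]
scene cover_tab [(0.79, array([ 0.0123, -0.0687,  0.0613]))]
scene peg [(0.5, array([-0.0769, -0.0016,  0.0446]))]
scene latch_pivot [(0.93, array([ 0.058 , -0.0491,  0.0689]))]
wrist latch_knob []
wrist cover_tab [(0.97, array([ 0.0106, -0.0709,  0.0631]))]
wrist peg [(0.86, array([-0.0749, -0.0013,  0.0449]))]
wrist latch_pivot []
```

View pics/c8.png

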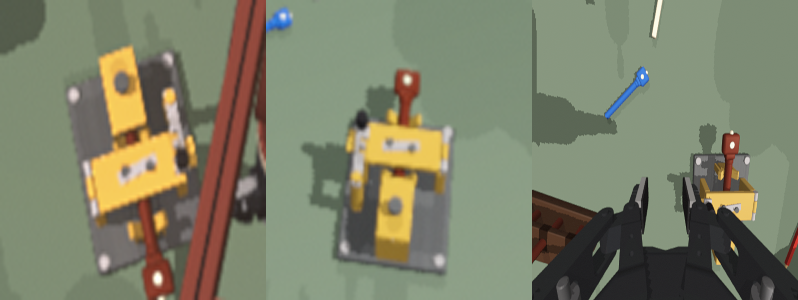

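The views show the peg in its rests, the cover closed and the latch lying along the cover's edge over the stud: knob at (182,158) in the left crop and (362,120) in the middle one. The robot is clear, so I'm handing in.

```bash
python3 -c "
from plant import *
print(sign_off())"
```

```text
the job is handed in; nothing more can be done
None
```

I handed the job in: the peg is against the hidden stop, the cover is closed and the latch is home, as far as contact forces and camera views show; `sign_off()` returned no verdict.

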